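Roll the job number into the thumbwheel block

TASK

The next pair of lenses is job 472: roll the three thumbwheels of the grey number block on the bench so that they show 4 7 2, read from left to right with the digits upright, each digit squarely at the top of its wheel, in line with the marks on the fins beside it. Then take your hand off the wheels. Leave the loose things around it where they are.

Things in the scene. Friction and masses are not known exactly. Their poses are not given: they have to be found in the camera images.
- number_block: Job-number block: fixed grey housing 124 (x) by 170 mm (y), flat top at 58 mm, three black thumbwheels half sunk in it in a row along its y (y = 46, 0, -46 mm). Origin: centre of its underside, on the bench. Its +x points away from the reader, +y to the reader's left; at yaw 0 the reader is the robot. Yaw varies by 0.45 rad either way.
- left (a joint): Angle (rad) of the wheel at the reader's left (block y = +46 mm). 0 = digit 0 at the top; digit k is at the top at 0.628 k, plus or minus whole turns of 6.283. Positive rolls the top to the block's +x, away from the reader, and brings higher digits up. All wheels turn endlessly, either way.
- left_digit4 (a point): Centre of the digit 4 on the left wheel, on the drum's face, 33 mm from the axle; it turns with the wheel. All three wheels are alike: a black drum 66 mm across and 26 mm wide, axle along block y, 50 mm above the bench at x = 0; ten white digits about 15 mm square.
- left_line (a point): Reading point of the left wheel, fixed on the block: the top of the drum, 83 mm above the bench, block x = 0, y = 46 mm. Four thin grey fins (6 x 5 mm, tops 80 mm above the bench, black line on top) at block x = 0, y = -69, -23, 23, 69 mm mark the reading line beside the wheels.
- mid (a joint): Angle (rad) of the wheel at the middle (block y = 0). 0 = digit 0 at the top; digit k is at the top at 0.628 k, plus or minus whole turns of 6.283. Positive rolls the top to the block's +x, away from the reader, and brings higher digits up. All wheels have light friction, about 1 N at a rib, and no clicks or stops.
- mid_digit7 (a point): Centre of the digit 7 on the mid wheel, on the drum's face, 33 mm from the axle; it turns with the wheel. Ribs on each wheel: ten straight grey ribs across its full width, 3 mm thick, half-way between digits (18 + 36 i deg from a digit), tips 42 mm from the axle, 9 mm proud of the drum; push on these.
- mid_line (a point): Reading point of the mid wheel, fixed on the block: the top of the drum, 83 mm above the bench, block x = 0, y = 0 mm. 
- right (a joint): Angle (rad) of the wheel at the reader's right (block y = -46 mm). 0 = digit 0 at the top; digit k is at the top at 0.628 k, plus or minus whole turns of 6.283. Positive rolls the top to the block's +x, away from the reader, and brings higher digits up. All wheels stay where they are left.
- right_digit2 (a point): Centre of the digit 2 on the right wheel, on the drum's face, 33 mm from the axle; it turns with the wheel. Digits are upright for the reader at the block's -x side; a camera on the far side sees them upside down.
- right_line (a point): Reading point of the right wheel, fixed on the block: the top of the drum, 83 mm above the bench, block x = 0, y = -46 mm. 
- chuck: Bystander, loose: brass lens chuck, a stepped stud 28 mm across and 34 mm tall, standing to the reader's left of the block. Origin: centre of its underside.
- lens_blank: Bystander, loose: clear round lens blank, 68 mm across and 9 mm thick, lying to the reader's right of the block. Origin: centre of its underside.
- driver: Bystander, loose: screwdriver 150 mm long lying just beyond the block. Origin on its length.
- pad_pot: Bystander, loose: steel cup 72 mm across, 60 mm tall, on the left of the bench. Origin: centre of its underside.
- case: Bystander, loose: blue spectacle case 60 x 160 x 45 mm on the right of the bench. Origin: centre of its underside.
Things that resemble listed ones, but are neither listed nor needed, are in the scene too. What is shaped like the number_block but green is not meant.

How it is judged:
At the end, for the whole second after the job is handed in: The digit 4 on the left wheel, 7 on the middle one and 2 on the right one each lie within 6 mm (about 10 deg, a little over a quarter of a digit step) of the reading point at the top of their wheel, with the wheels at rest (distance between left_digit4 and left_line below 0.006 m and velocity of joint left between -0.1 and 0.1 rad/s and distance between mid_digit7 and mid_line below 0.006 m and velocity of joint mid between -0.1 and 0.1 rad/s and distance between right_digit2 and right_line below 0.006 m and velocity of joint right between -0.1 and 0.1 rad/s); the robot touches nothing.
It fails at once if a bystander is moved by more than 20 mm (distance of any of chuck, lens_blank, driver, pad_pot, case from where it was at the start of the episode above 0.02 m).
It also fails if it takes over 64 s, if anything falls off the work surface, if the arm or the gripper's body presses on something with over 40 N, if the wrist force passes 120 N, or if a joint passes its speed limit or range.

ROBOT

A 6-joint arm with a two-finger parallel gripper is mounted at the origin on the work surface. World frame = base frame: x ahead of the robot, y to its left, z up, the work surface at z = 0. Lengths are in m, angles in rad, forces in N, time in s.
With the tool pointing down it reaches from about 0.4 to 0.825 m from the base axis. Payload 7 kg.
Tool frame: the origin (TCP) lies at the very end of the fingers, on their centre line; the grasp point (between the pads) lies 19 mm behind it (arm.pinch_z is the z of the grasp point in the tool frame, in m); z points along the fingers, y is the direction in which the jaws open and shut (so a half turn about z gives the same grasp; the last joint's range is limited). The gripper opens to 88 mm and grips with 3 to 60 N. Pads are 19 mm wide; open, the fingers measure 130 mm over their backs; the gripper's body (78 mm by 193 mm) begins 47 mm behind the grasp point.
Start: joints at [-1.011, 0.359, 0.012, 0, -1.224, -0.288], TCP at [0.181, -0.65, 0.227] pointing down, gripper open.
Joint ranges: [-3.07, 3.07], [-1.43, 2.12], [-1.02, 1.25], [-3.03, 1.67], [-3.05, -0], [-3.03, 3.03]. Speed limits (rad/s): [2.39, 2.39, 3.01, 3.14, 3.14, 3.14].

INTERFACE

Orientations are given as [roll, pitch, yaw] about the fixed x, y, z axes, in that order (R = Rz(yaw) Ry(pitch) Rx(roll)).
In Python, from station import arm gives the robot as it stands.
- The arm moves only by the tool drive_tool, never from a script. Its argument "targets" is a list of rows, each a list of 6 numbers: the shift along the world's x, y, z in units of 0.04 m (1.0 is 0.04 m), then the turn, a rotation vector about the world's x, y, z in units of 6 degrees (1.0 is 6 degrees). In form: [[x, y, z, wx, wy, wz], ...]. A call has 1 to 5 rows; each row shifts and turns the commanded pose from where the row before left it; what a row does not reach is not made up. A row lasts 1/8 s, in which the tool goes at most 62.5 mm and 10.7 degrees, less where a joint would pass 70% of its speed; a pose out of reach is approached as far as the arm can. A call with a number of a shift or a turn outside -1 to 1 is refused whole. A call with a gripper value outside its range is refused whole. "claw" is the opening, from 0 (shut) to 1 (fully open), set as the call begins (left out, the last holds). The fingers move at their own pace and stop on an object; "newtons" is the grip in N (left out, the last holds). Time passes only in rows, so rows that do not move let the fingers close. It gives the time, the measured TCP pose, the force and the opening at its end, in the units of the state.
- arm.get_state(): the state, without advancing time (a new reading comes with each control period).
- arm.grab_frame(name): name is "side" or "top" or "wrist"; returns (picture, depth): 400x640x3 uint8, red, green, blue; 400x640 float32, m along the optical axis (not along the pixel's ray), 0 where there is no reading.
- arm.get_calibration(name): a dict with "mtx" (3x3 intrinsics, pixels), "dist_coeffs" ([k1, k2, p1, p2, k3] as OpenCV has them; the pictures are not rectified), "origin" and "rotation" of the camera in the world. Camera axes: x right, y up, looking along -z (the intrinsics and any distortion apply to the point x, -y, -z); pixel columns grow to the right and rows downward; lengths in m; the calibration is good to about 2 mm. A picture is of the moment at which its call begins: read the wrist's pose just before it. get_calibration takes no time and is no camera call; for the wrist camera it gives the pose at the moment of the call.
- arm.job_done(): hands the job in, once; it reports no verdict.
Trained networks look in the newest picture that a camera, given by its name, has taken for a name from the list of things; names that differ only in an ending like _2 or _b are one class to them, and where a whole thing is asked for, a point or a joint stands for the part that bears it (a point fixed in the world has none). Each returns a list of dicts, best first, with "score" (0 to 1); they miss things now and then, are a little off and sometimes report something else, mostly with a low value. They report only what shows in the picture. A call takes as long as a camera call. They do not tell look-alikes from the thing itself.
- arm.search_frame(target, camera): "point" ([x, y, z] in m, in the coordinates of the camera as it stood for that picture, good to about 4 mm: the middle of the surface that is visible of it).
- arm.cut_out(target, camera): "pixels" (400x640 bool, what is visible of it).
- arm.landmark_of(target, camera): "point" ([x, y, z] in m, in the coordinates of the camera as it stood for that picture, good to about 4 mm: a listed point, or the origin of a listed thing).
The state is a dict: "t": time; "q": joint angles; "qd": joint speeds; "joint_efforts": joint torques, N m; "eef_pos": TCP position; "ee_rot": TCP orientation; "force": force on the tool from outside, world axes, zero at the start; "moment": the same for the moment, N m; "width": finger opening in m.
Only numpy, scipy, OpenCV 4.12 (cv2) and the standard library are available. Lean on these libraries where they do the work, as an engineer would, in place of code of your own. Each camera call takes 0.05 s, during which the arm holds its last target. There are 200 camera calls.

## Working session

There is one attempt and no reset: what is moved stays moved. The work goes in short steps, Python scripts to look and compute and a tool call to move; the robot and the scene stay as the last step left them, time stands still between calls to the robot, and variables do not carry over. Pictures are saved under pics/ and viewed, about 8 in all and at most 12, crops included, and the job is handed in when it is done.

Besides the shell and the picture viewer there is one more tool, called by a JSON object that holds its "method" and its "body", one argument or row to a line. drive_tool: Moves the arm, as the interface text tells. Shifts and turns lie within -1 to 1; 1 stands for 0.04 m of shift or 6 degrees of turn. Its arguments: {"type":"object","properties":{"targets":{"type":"array"},"claw":{"type":"number"},"newtons":{"type":"number"}},"required":["targets"]}

```bash
ls; mkdir -p pics
cat > h.py <<'E'
import numpy as np, cv2
from station import arm
def w(p,c): # cam->world
    return np.array(c['origin'])+np.array(c['rotation'])@np.array(p)
def proj(P,c):
    p=(np.atleast_2d(P)-np.array(c['origin']))@np.array(c['rotation'])
    p=p*[1,-1,-1]
    return cv2.projectPoints(p.reshape(-1,1,3),np.zeros(3),np.zeros(3),np.array(c['mtx']),np.array(c['dist_coeffs']))[0].reshape(-1,2)
def cloud(d,c):
    K=np.array(c['mtx']);v,u=np.mgrid[0:400,0:640]
    n=cv2.undistortPoints(np.stack([u,v],-1).reshape(-1,1,2).astype(float),K,np.array(c['dist_coeffs'])).reshape(400,640,2)
    p=np.stack([n[...,0]*d,-n[...,1]*d,-d],-1)
    return p@np.array(c['rotation']).T+np.array(c['origin'])
def save(n,im): cv2.imwrite('pics/'+n+'.png',cv2.cvtColor(im,cv2.COLOR_RGB2BGR))
E
python3 - <<'E'
from h import *
print(arm.get_state())
for n in ['top','side']:
    c=arm.get_calibration(n); im,d=arm.grab_frame(n); save(n,im)
    print(n,c['origin'],np.round(c['rotation'],2).tolist(),np.round(c['mtx'],0).tolist())
    for t in ['number_block','left_line','mid_line','right_line','left_digit4','mid_digit7','right_digit2']:
        for r in arm.landmark_of(t,n)[:3]: print(t,round(r['score'],2),np.round(w(r['point'],c),4), proj(w(r['point'],c),c).round())
E
```

```text
pics
{'t': 0.0, 'q': array([-1.01090140e+00,  3.59416381e-01,  1.10431093e-02, -3.76036769e-04,
       -1.22410147e+00, -2.88107023e-01]), 'qd': array([-0.0002847 , -0.00043069,  0.0004167 , -0.00064402,  0.00149219,
        0.00090945]), 'joint_efforts': array([-5.36384887e-04, -5.82721031e+01,  2.93068510e+01,  6.99753553e+00,
        6.93037538e-03, -1.14324419e-04]), 'eef_pos': array([ 0.18105516, -0.64974231,  0.2255921 ]), 'ee_rot': array([ 3.13988296e+00, -1.38028017e-04, -2.86993271e+00]), 'force': array([-0.41696896, -0.04784342, -0.69845093]), 'moment': array([-0.03782497,  0.00735939,  0.0255001 ]), 'width': 0.08755848674165612}
top [ 0.38292349 -0.02096055  1.63962162] [0.08, 0.02, -1.6] [[479.0, 0.0, 317.0], [0.0, 479.0, 207.0], [0.0, 0.0, 1.0]]
number_block 0.85 [3.0281 2.6242 4.2848] [[-83. 607.]]
number_block 0.66 [3.0081 2.6042 4.2648] [[-83. 607.]]
number_block 0.3 [3.0304 2.6265 4.2871] [[-83. 607.]]
left_line 0.92 [2.8836 2.4798 4.1403] [[-83. 607.]]
left_line 0.8 [2.8815 2.4776 4.1382] [[-83. 607.]]
mid_line 0.81 [2.8858 2.4819 4.1425] [[-83. 607.]]
mid_line 0.64
[... 792 characters left out ...]
0.809   0.8534] [[-71. 586.]]
mid_line 0.93 [ 0.584  -0.7898  0.8726] [[-71. 586.]]
mid_line 0.6 [ 0.583  -0.7908  0.8716] [[-71. 586.]]
mid_line 0.27 [ 0.4762 -0.8976  0.7648] [[-71. 586.]]
right_line 0.93 [ 0.5913 -0.7825  0.8799] [[-71. 586.]]
right_line 0.79 [ 0.6019 -0.7719  0.8905] [[-71. 586.]]
left_digit4 0.68 [ 0.5905 -0.7833  0.8791] [[-71. 586.]]
left_digit4 0.63 [ 0.5634 -0.8104  0.8519] [[-71. 586.]]
left_digit4 0.16 [ 0.4767 -0.8971  0.7653] [[-71. 586.]]
mid_digit7 0.64 [ 0.6067 -0.7671  0.8953] [[-71. 586.]]
mid_digit7 0.52 [ 0.6117 -0.7621  0.9002] [[-71. 586.]]
right_digit2 0.8 [ 0.6277 -0.7461  0.9163] [[-71. 586.]]
right_digit2 0.55 [ 0.5636 -0.8102  0.8521] [[-71. 586.]]
```

Rotation is a rotation vector, not a matrix; fix the helper.

```bash
python3 - <<'E'
s=open('h.py').read()
s=s.replace("def w(","def R(c): return cv2.Rodrigues(np.array(c['rotation'],float))[0] if np.size(c['rotation'])==3 else np.array(c['rotation'])\ndef w(",1).replace("+np.array(c['rotation'])@","+R(c)@").replace("@np.array(c['rotation'])\n","@R(c)\n").replace("np.array(c['rotation']).T","R(c).T")
open('h.py','w').write(s)
E
python3 - <<'E'
from h import *
for n in ['top','side']:
    c=arm.get_calibration(n); im,d=arm.grab_frame(n); X=cloud(d,c); print(n,'bench',X[200:380:60,100:600:150,2].round(3).tolist())
    for t in ['number_block','left_line','mid_line','right_line','left_digit4','mid_digit7','right_digit2']:
        for r in arm.landmark_of(t,n)[:3]: print(t,round(r['score'],2),np.round(w(r['point'],c),4), proj(w(r['point'],c),c).round())
E
```

```text
top bench [[0.14, 0.062, -0.012, 0.194], [0.043, 0.015, -0.008, 0.647], [0.053, 0.03, 0.8, 0.314]]
number_block 0.71 [ 0.6248  0.0515 -0.0094] [[323. 156.]]
number_block 0.7 [0.5194 0.3131 0.004 ] [[249. 189.]]
number_block 0.57 [ 0.5154  0.0282 -0.0092] [[331. 188.]]
left_line 0.67 [0.5168 0.3584 0.0859] [[230. 188.]]
left_line 0.48 [0.297  0.4667 0.0252] [[205. 254.]]
mid_line 0.82 [0.5173 0.0218 0.0779] [[332. 185.]]
mid_line 0.69 [0.5201 0.3155 0.0865] [[243. 187.]]
right_line 0.93 [ 0.5345 -0.02    0.0741] [[345. 179.]]
right_line 0.7 [0.5258 0.2745 0.0899] [[255. 184.]]
left_digit4 0.72 [0.5258 0.0792 0.0564] [[315. 183.]]
mid_digit7 0.63 [0.5504 0.3214 0.0419] [[244. 179.]]
mid_digit7 0.62 [ 0.5156  0.0311 -0.0056] [[330. 187.]]
mid_digit7 0.46 [0.5427 0.0349 0.0625] [[328. 178.]]
right_digit2 0.6 [ 0.5629 -0.0065  0.0323] [[340. 172.]]
right_digit2 0.54 [0.4964 0.2649 0.0623] [[259. 194.]]
side bench [[0.158, -0.002, -0.003, -0.612], [0.013, 0.003, -0.006, -0.774], [0.011, 0.003, 0.217, -0.771]]
number_block 0.85 [ 0.5602 -0.0499 -0.0043] [[337. 233.]]
number_block 0.67 [ 0.5565  0.2396 -0.0034] [[329. 172.]]
left_line 0.7 [ 0.5405 -0.0085  0.0759] [[329. 201.]]
left_line 0.55 [0.5505 0.29   0.0803] [[326. 143.]]
mid_line 0.94 [ 0.5585 -0.0505  0.0811] [[336. 209.]]
mid_line 0.91 [0.5631 0.2387 0.0762] [[331. 152.]]
right_line 0.92 [0.5654 0.1943 0.0764] [[333. 160.]]
right_line 0.57 [ 0.5786 -0.0959  0.0769] [[345. 222.]]
left_digit4 0.78 [0.5679 0.0048 0.0635] [[338. 201.]]
left_digit4 0.54 [0.537  0.2864 0.0183] [[323. 159.]]
left_digit4 0.42 [ 0.4364 -0.4128 -0.0005] [[290. 354.]]
mid_digit7 0.68 [ 0.5849 -0.0369  0.0698] [[346. 209.]]
mid_digit7 0.51 [0.5906 0.2479 0.0294] [[339. 162.]]
right_digit2 0.81 [ 0.6073 -0.0777  0.0409] [[355. 227.]]
right_digit2 0.56 [ 0.5342 -0.0118  0.0778] [[326. 201.]]
```

View pics/top.png

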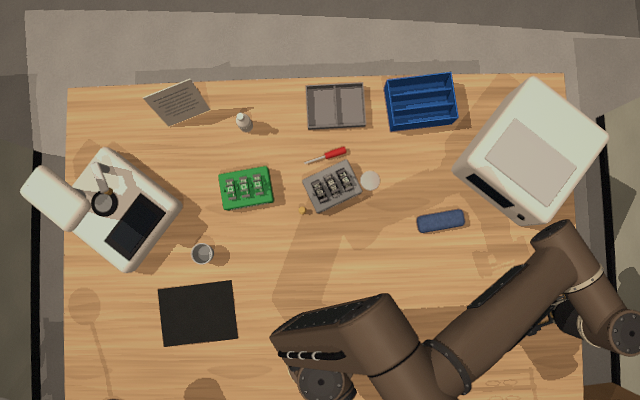

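View pics/side.png

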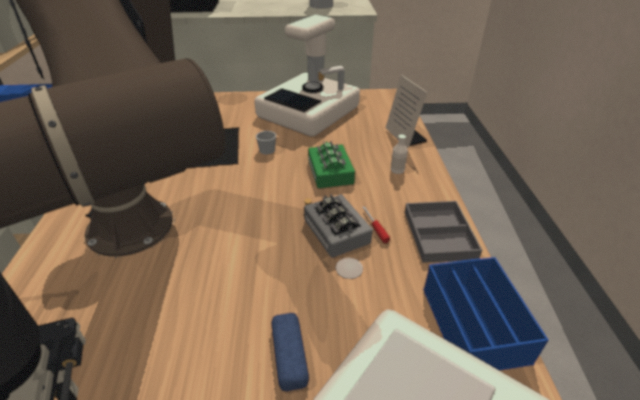

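Grey block is at (331,186) in top and (337,225) in side; the green look-alike is at (246,188)/(331,165). The top bench heights are tilted, so the rotation is roll/pitch/yaw like the other orientations.

```bash
python3 - <<'E'
s=open('h.py').read()
i=s.index("def R(c)");j=s.index("\n",i)
s=s[:i]+"from scipy.spatial.transform import Rotation\ndef R(c): return Rotation.from_euler('xyz',c['rotation']).as_matrix()"+s[j:]
open('h.py','w').write(s)
E
python3 - <<'E'
from h import *
for n in ['top','side']:
    c=arm.get_calibration(n); im,d=arm.grab_frame(n); X=cloud(d,c); print(n,'bench',X[200:380:60,100:600:150,2].round(3).tolist())
    for t in ['number_block','left_line','mid_line','right_line','chuck','lens_blank','driver']:
        for r in arm.landmark_of(t,n)[:2]: print(t,round(r['score'],2),np.round(w(r['point'],c),4))
    # grey housing top plane: min-area rect
    hsv=cv2.cvtColor(im,cv2.COLOR_RGB2HSV)
    m=(abs(X[...,2]-.058)<.008)&(np.hypot(X[...,0]-.56,X[...,1]+.05)<.14)&(hsv[...,1]<60)
    r=cv2.minAreaRect(X[m][:,:2].astype(np.float32)); print(m.sum(),r, X[m][:,2].mean())
c=arm.get_calibration('wrist'); print(c, arm.pinch_z)
E
```

```text
top bench [[0.115, 0.056, -0.003, 0.224], [0.003, -0.002, -0.002, 0.665], [0.001, 0.004, 0.799, 0.337]]
number_block 0.9 [ 0.5798 -0.0474 -0.0011]
number_block 0.73 [ 0.5801  0.239  -0.0036]
left_line 0.77 [ 0.5605 -0.0029  0.083 ]
left_line 0.67 [0.5767 0.2863 0.0782]
mid_line 0.74 [ 0.6038 -0.0364  0.0702]
mid_line 0.67 [ 0.5783 -0.0516  0.0847]
right_line 0.95 [0.5875 0.2021 0.0847]
right_line 0.7 [ 0.5943 -0.0911  0.083 ]
chuck 0.54 [5.027e-01 5.470e-02 5.000e-04]
lens_blank 0.28 [ 0.5608 -0.0026  0.0845]
lens_blank 0.26 [ 0.6036 -0.0397  0.0665]
driver 0.58 [ 0.6874 -0.0262  0.0039]
1260 ((0.5780851244926453, -0.04911389946937561), (0.12159255146980286, 0.1660807877779007), 23.704254150390625) 0.05859622555382721
side bench [[0.148, -0.001, -0.001, -0.6], [-0.002, -0.001, -0.003, -0.755], [-0.002, 0.0, 0.218, -0.744]]
number_block 0.85 [ 0.5802  0.2421 -0.0027]
number_block 0.58 [ 0.5797 -0.0504 -0.0009]
left_line 0.85 [0.5701 0.2896 0.0831]
left_line 0.73 [ 0.5564 -0.0088  0.0774]
mid_line 0.83 [0.5859 0.2406 0.0789]
mid_line 0.8 [ 0.5786 -0.0527  0.0822]
right_line 0.9 [ 0.5981 -0.0943  0.0779]
right_line 0.8 [0.5849 0.1933 0.0778]
lens_blank 0.57 [ 0.5994 -0.1818 -0.0022]
driver 0.74 [ 6.885e-01 -3.520e-02  3.000e-04]
1235 ((0.5783025622367859, -0.05512151122093201), (0.12293576449155807, 0.17008930444717407), 23.3118839263916) 0.056774351866880485
{'mtx': array([[325.41117387,   0.        , 320.29013059],
       [  0.        , 325.41117387, 199.05221565],
       [  0.        ,   0.        ,   1.        ]]), 'dist_coeffs': array([-0.04230871,  0.        ,  0.        ,  0.        ,  0.        ]), 'origin': array([ 0.10751783, -0.67020264,  0.38434966]), 'rotation': array([-2.86642346e-01,  1.00703290e-03,  1.84306573e+00])} -0.0188
```

Block: centre ≈ (0.578, −0.052), yaw ≈ 23.5° (both cameras agree, rectangle 122×168 mm matches). I'll go above it with jaws opening along the block's x (tool yaw ≈ −66.5°).

{"method": "drive_tool", "body": {
  "targets": [
    [0.55,0.83,0,0,0,0.9],
    [0.55,0.83,0,0,0,0.9],
    [0.55,0.83,0,0,0,0.9],
    [0.55,0.83,0,0,0,0.9],
    [0.55,0.83,0,0,0,0.9]
  ]
}}

```text
t: 3.02
eef_pos: [0.2918, -0.4832, 0.2267]
ee_rot: [-3.141, -0.0, -2.395]
force: [0.6, -0.8, -0.1]
width: 0.0877
```

{"method": "drive_tool", "body": {
  "targets": [
    [0.55,0.83,0,0,0,0.9],
    [0.55,0.83,0,0,0,0.9],
    [0.55,0.83,0,0,0,0.9],
    [0.55,0.83,0,0,0,0.9],
    [0.55,0.83,0,0,0,0.9]
  ]
}}

```text
t: 3.65
eef_pos: [0.4018, -0.3171, 0.2268]
ee_rot: [-3.141, 0.0, -1.924]
force: [0.6, -0.9, 0.4]
width: 0.0876
```

{"method": "drive_tool", "body": {
  "targets": [
    [0.55,0.83,0,0,0,0.9],
    [0.55,0.83,0,0,0,0.9],
    [0.55,0.83,0,0,0,0.9],
    [0.55,0.83,0,0,0,0.9],
    [0.55,0.83,0,0,0,0.9]
  ]
}}

```text
t: 4.28
eef_pos: [0.5119, -0.151, 0.2269]
ee_rot: [-3.141, -0.0, -1.453]
force: [0.9, -1.2, 0.7]
width: 0.088
```

{"method": "drive_tool", "body": {
  "targets": [
    [0.55,0.83,0,0,0,0.9],
    [0.55,0.83,0,0,0,0.9],
    [0.55,0.83,0,0,0,0.9],
    [0,0,0,0,0,0]
  ],
  "claw": 0.6
}}

```text
t: 4.78
eef_pos: [0.5784, -0.0506, 0.2262]
ee_rot: [3.141, -0.0, -1.17]
force: [-0.9, 0.7, -0.1]
width: 0.0551
```

Run:
```python
from h import *
s=arm.get_state(); print(s['t'],s['eef_pos'],s['ee_rot'],s['width'])
c=arm.get_calibration('wrist'); im,d=arm.grab_frame('wrist'); X=cloud(d,c)
hsv=cv2.cvtColor(im,cv2.COLOR_RGB2HSV)
m=(abs(X[...,2]-.058)<.008)&(np.hypot(X[...,0]-.578,X[...,1]+.052)<.13)&(hsv[...,1]<60)
print(m.sum(),cv2.minAreaRect(X[m][:,:2].astype(np.float32)))
for t in ['number_block','left_line','mid_line','right_line','left_digit4','mid_digit7','right_digit2']:
    for r in arm.landmark_of(t,'wrist')[:2]: print(t,round(r['score'],2),np.round(w(r['point'],c),4))
# rectified reader view: plane z=.083, block frame, up=+x, left=+y, 3 px/mm
y=np.radians(23.5);o=np.array([.578,-.052])
g=np.array([[[ (110-v)/3000*1.0,(330-u)/3000*1.0] for u in range(660)] for v in range(220)])
bx=np.array([np.cos(y),np.sin(y)]);by=np.array([-bx[1],bx[0]])
P=np.concatenate([o+g[...,:1]*bx+g[...,1:]*by,np.full((220,660,1),.083)],-1)
mp=proj(P.reshape(-1,3),c).reshape(220,660,2).astype(np.float32)
rv=cv2.remap(im,mp[...,0],mp[...,1],cv2.INTER_CUBIC)
out=np.zeros((620,660,3),np.uint8); out[:220]=rv; out[220:,:640]=im; save('w1',out[:600])
```

```text
4.775 [ 0.57840697 -0.05061399  0.22616532] [ 3.14142982e+00 -1.83482875e-05 -1.16976319e+00] 0.05512024176382923
12279 ((0.5798428654670715, -0.05114128440618515), (0.12185126543045044, 0.16745181381702423), 23.829044342041016)
number_block 0.59 [ 0.5778 -0.0501 -0.0025]
left_line 0.89 [ 0.5579 -0.0074  0.0788]
mid_line 0.77 [ 0.5771 -0.049   0.0822]
right_line 0.76 [ 0.5973 -0.0916  0.0834]
left_digit4 0.76 [0.5875 0.005  0.0649]
mid_digit7 0.92 [ 0.6084 -0.0392  0.0694]
right_digit2 0.9 [ 0.624  -0.0801  0.0426]
```

View pics/w1.png

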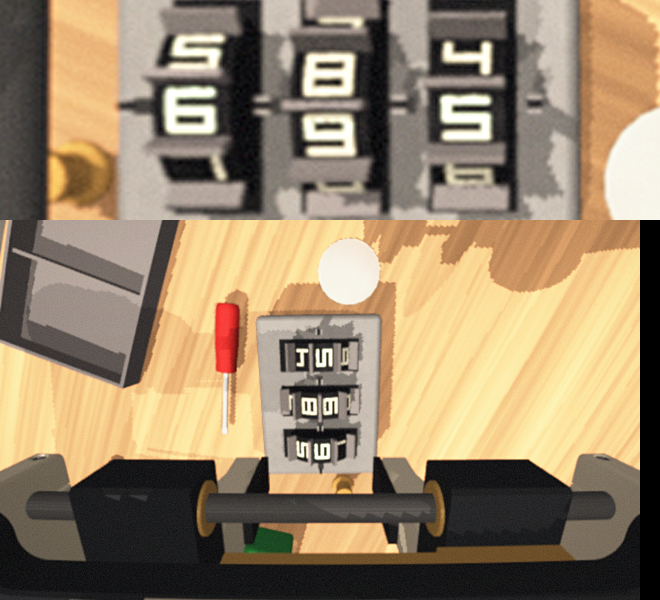

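Wrist view: left wheel shows ~6 (just below the line), middle ~8.6, right ~4.9; landmarks for 4/7/2 lie ~64°, 59°, 104° beyond the top, consistent. So all the wheels must roll toward the reader. Plan: hook ribs with the far finger's inner face, pull, then a light centred clamp on the two ribs next to the digit squares it. Start with the left wheel.

{"method": "drive_tool", "body": {
  "targets": [
    [-0.31,0.48,-0.9,0,0,0.1],
    [-0.31,0.48,-0.9,0,0,0],
    [0,0,-0.95,0,0,0],
    [0,0,-0.95,0,0,0],
    [0,0,0,0,0,0]
  ],
  "claw": 1,
  "newtons": 4
}}

```text
t: 5.8
eef_pos: [0.552, -0.0146, 0.0769]
ee_rot: [3.14, 0.0, -1.163]
force: [0.4, 0.5, 1.0]
width: 0.0876
```

{"method": "drive_tool", "body": {
  "targets": [
    [-0.18,-0.08,0.03,0,0,0],
    [-0.18,-0.08,0.1,0,0,0],
    [-0.18,-0.08,0.06,0,0,0],
    [-0.18,-0.08,0.05,0,0,0],
    [-0.18,-0.08,0.03,0,0,0]
  ]
}}

```text
t: 6.42
eef_pos: [0.5162, -0.0303, 0.0899]
ee_rot: [-3.141, -0.0, -1.163]
force: [1.6, 0.5, -0.5]
width: 0.0878
```

{"method": "drive_tool", "body": {
  "targets": [
    [0,0,0,0,0,0],
    [0,0,0.5,0,0,0],
    [0,0,0.2,0,0,0]
  ]
}}

```text
t: 6.8
eef_pos: [0.5168, -0.0301, 0.1181]
ee_rot: [-3.141, -0.0, -1.163]
force: [1.0, -0.7, 0.5]
width: 0.0876
```

{"method": "drive_tool", "body": {
  "targets": [
    [0.55,0.27,0,0,0,0],
    [0.55,0.27,0,0,0,0],
    [0,0,-0.4,0,0,0],
    [0,0,-0.42,0,0,0],
    [0,0,0,0,0,0]
  ],
  "claw": 0.65
}}

```text
t: 7.42
eef_pos: [0.5585, -0.0091, 0.0826]
ee_rot: [3.137, 0.001, -1.163]
force: [-0.7, -0.9, -0.4]
width: 0.0572
```

{"method": "drive_tool", "body": {
  "targets": [
    [0,0,0,0,0,0],
    [0,0,0,0,0,0],
    [0,0,0,0,0,0],
    [0,0,0,0,0,0],
    [0,0,0,0,0,0]
  ],
  "claw": 0.25
}}

```text
t: 8.05
eef_pos: [0.5614, -0.0083, 0.0853]
ee_rot: [-3.139, -0.0, -1.162]
force: [2.0, 1.3, 4.5]
width: 0.0283
```

```bash
cat > chk.py <<'E'
from h import *
s=arm.get_state(); print(round(s['t'],2),s['eef_pos'].round(4),s['force'].round(1),round(s['width'],4))
import sys
o=np.array([.579,-.051]);y=np.radians(23.7);b=np.array([np.cos(y),np.sin(y)]);n=np.array([-b[1],b[0]])
for cam in sys.argv[1:]:
    c=arm.get_calibration(cam); im,d=arm.grab_frame(cam); save('last_'+cam,im)
    for t,k,yy in [('left_digit4',4,.046),('mid_digit7',7,0),('right_digit2',2,-.046)]:
        for r in arm.landmark_of(t,cam)[:2]:
            p=w(r['point'],c);e=p[:2]-o-n*yy
            if abs(e@n)<.02: print(cam,t,round(r['score'],2),'deg past top',round(np.degrees(np.arctan2(e@b,p[2]-.05))),'r',round(float(np.hypot(e@b,p[2]-.05)),3))
E
python3 chk.py side top wrist
```

```text
8.05 [ 0.5614 -0.0083  0.0853] [2.  1.3 4.5] 0.0283
side left_digit4 0.49 deg past top 36 r 0.031
side mid_digit7 0.67 deg past top 49 r 0.032
side right_digit2 0.74 deg past top 102 r 0.03
top mid_digit7 0.6 deg past top 54 r 0.035
top right_digit2 0.49 deg past top 102 r 0.032
wrist left_digit4 0.69 deg past top 33 r 0.035
wrist mid_digit7 0.96 deg past top 56 r 0.033
wrist right_digit2 0.75 deg past top 100 r 0.029
```

The clamp squared the left wheel at 5 (the pull slipped off at its end), one digit to go. Pull one more step, a little deeper.

{"method": "drive_tool", "body": {
  "targets": [
    [0,0,0,0,0,0],
    [0,0,0,0,0,0],
    [0,0,0,0,0,0],
    [-0.46,-0.2,0,0,0,0],
    [0,0,-0.08,0,0,0]
  ],
  "claw": 1
}}

```text
t: 9.28
eef_pos: [0.541, -0.017, 0.0813]
ee_rot: [3.141, 0.0, -1.163]
force: [0.3, 0.4, 0.6]
width: 0.0726
```

{"method": "drive_tool", "body": {
  "targets": [
    [-0.18,-0.08,0.02,0,0,0],
    [-0.18,-0.08,0.05,0,0,0],
    [-0.18,-0.08,0.03,0,0,0],
    [-0.18,-0.08,0.02,0,0,0],
    [0,0,0,0,0,0]
  ]
}}

```text
t: 9.9
eef_pos: [0.5126, -0.0297, 0.0864]
ee_rot: [3.141, 0.0, -1.163]
force: [1.1, 0.8, 0.1]
width: 0.0876
```

{"method": "drive_tool", "body": {
  "targets": [
    [0,0,0.5,0,0,0],
    [0,0,0.3,0,0,0],
    [0.62,0.26,0,0,0,0],
    [0.62,0.26,0,0,0,0]
  ],
  "claw": 0.65
}}

```text
t: 10.4
eef_pos: [0.5635, -0.0084, 0.1187]
ee_rot: [-3.141, -0.0, -1.163]
force: [0.8, -0.5, 1.4]
width: 0.0579
```

```bash
python3 chk.py wrist side
```

```text
10.4 [ 0.5635 -0.0084  0.1187] [ 0.8 -0.5  1.4] 0.0579
wrist left_digit4 0.65 deg past top 2 r 0.034
wrist mid_digit7 0.57 deg past top 56 r 0.036
wrist right_digit2 0.71 deg past top 95 r 0.034
side left_digit4 0.63 deg past top -1 r 0.03
side mid_digit7 0.85 deg past top 54 r 0.033
side right_digit2 0.64 deg past top 106 r 0.031
```

{"method": "drive_tool", "body": {
  "targets": [
    [-0.06,0,-0.4,0,0,0],
    [0,0,-0.45,0,0,0],
    [0,0,0,0,0,0]
  ]
}}

```text
t: 11.18
eef_pos: [0.5591, -0.009, 0.0833]
ee_rot: [3.139, 0.0, -1.163]
force: [-0.0, 0.5, 0.0]
width: 0.0569
```

{"method": "drive_tool", "body": {
  "targets": [
    [0,0,0,0,0,0],
    [0,0,0,0,0,0],
    [0,0,0,0,0,0],
    [0,0,0,0,0,0],
    [0,0,0,0,0,0]
  ],
  "claw": 0.27
}}

```text
t: 11.8
eef_pos: [0.5609, -0.0085, 0.0846]
ee_rot: [-3.141, -0.0, -1.163]
force: [1.0, -0.4, 2.9]
width: 0.0282
```

{"method": "drive_tool", "body": {
  "targets": [
    [0,0,0,0,0,0],
    [0,0,0,0,0,0],
    [0,0,0,0,0,0],
    [0,0,0.4,0,0,0],
    [0,0,0.4,0,0,0]
  ],
  "claw": 1
}}

```text
t: 12.42
eef_pos: [0.5607, -0.0086, 0.1175]
ee_rot: [-3.141, -0.0, -1.163]
force: [-0.5, 0.5, 0.0]
width: 0.0725
```

{"method": "drive_tool", "body": {
  "targets": [
    [0.1,-0.59,0,0,0,0],
    [0.1,-0.59,0,0,0,0],
    [0,0,-0.5,0,0,0],
    [0,0,-0.5,0,0,0],
    [0,0,0,0,0,0]
  ]
}}

```text
t: 13.05
eef_pos: [0.5678, -0.056, 0.0761]
ee_rot: [3.14, 0.0, -1.163]
force: [-0.0, 0.1, 0.2]
width: 0.0875
```

{"method": "drive_tool", "body": {
  "targets": [
    [-0.19,-0.08,0.01,0,0,0],
    [-0.19,-0.08,0.07,0,0,0],
    [-0.19,-0.08,0.06,0,0,0],
    [-0.19,-0.08,0.04,0,0,0],
    [-0.19,-0.08,0.01,0,0,0]
  ]
}}

```text
t: 13.68
eef_pos: [0.5296, -0.072, 0.0839]
ee_rot: [-3.142, 0.0, -1.163]
force: [1.4, 0.1, -1.0]
width: 0.0877
```

{"method": "drive_tool", "body": {
  "targets": [
    [0,0,0,0,0,0],
    [0,0,0.4,0,0,0],
    [0,0,0.4,0,0,0],
    [0.6,0.26,0,0,0,0],
    [0.6,0.26,0,0,0,0]
  ],
  "claw": 0.65
}}

```text
t: 14.3
eef_pos: [0.5795, -0.0507, 0.1176]
ee_rot: [-3.14, -0.0, -1.163]
force: [0.5, 0.2, -0.3]
width: 0.0573
```

```bash
python3 chk.py wrist side
```

```text
14.3 [ 0.5795 -0.0507  0.1176] [ 0.5  0.2 -0.3] 0.0573
wrist left_digit4 0.75 deg past top -6 r 0.035
wrist mid_digit7 0.8 deg past top -2 r 0.036
side left_digit4 0.57 deg past top -5 r 0.031
side mid_digit7 0.69 deg past top -11 r 0.035
side right_digit2 0.72 deg past top 99 r 0.035
```

{"method": "drive_tool", "body": {
  "targets": [
    [0,0,-0.4,0,0,0],
    [0,0,-0.45,0,0,0],
    [0,0,0,0,0,0]
  ]
}}

```text
t: 15.08
eef_pos: [0.5769, -0.0513, 0.0799]
ee_rot: [3.138, 0.001, -1.163]
force: [-0.1, 0.1, 0.0]
width: 0.0571
```

{"method": "drive_tool", "body": {
  "targets": [
    [0,0,0,0,0,0],
    [0,0,0,0,0,0],
    [0,0,0,0,0,0],
    [0,0,0,0,0,0],
    [0,0,0,0,0,0]
  ],
  "claw": 0.27
}}

```text
t: 15.7
eef_pos: [0.5782, -0.0511, 0.082]
ee_rot: [3.141, -0.0, -1.163]
force: [-1.9, -1.0, 3.1]
width: 0.0285
```

{"method": "drive_tool", "body": {
  "targets": [
    [0,0,0,0,0,0],
    [0,0,0,0,0,0],
    [0,0,0,0,0,0],
    [0,0,0.4,0,0,0],
    [0,0,0.4,0,0,0]
  ],
  "claw": 1
}}

```text
t: 16.32
eef_pos: [0.5787, -0.051, 0.1151]
ee_rot: [-3.141, -0.0, -1.163]
force: [-0.2, 0.2, 0.2]
width: 0.0723
```

{"method": "drive_tool", "body": {
  "targets": [
    [0.13,-0.57,0,0,0,0],
    [0.13,-0.57,0,0,0,0],
    [0,0,-0.5,0,0,0],
    [0,0,-0.48,0,0,0],
    [0,0,0,0,0,0]
  ]
}}

```text
t: 16.95
eef_pos: [0.5883, -0.0968, 0.0745]
ee_rot: [3.14, 0.0, -1.163]
force: [-1.2, 0.4, 0.0]
width: 0.0874
```

{"method": "drive_tool", "body": {
  "targets": [
    [-0.2,-0.09,0.01,0,0,0],
    [-0.2,-0.09,0.07,0,0,0],
    [-0.2,-0.09,0.06,0,0,0],
    [-0.2,-0.09,0.05,0,0,0],
    [-0.19,-0.08,0.01,0,0,0]
  ]
}}

```text
t: 17.58
eef_pos: [0.5484, -0.1146, 0.0829]
ee_rot: [-3.142, -0.0, -1.163]
force: [2.0, 0.5, 2.0]
width: 0.0876
```

{"method": "drive_tool", "body": {
  "targets": [
    [0,0,0,0,0,0],
    [0,0,0.4,0,0,0],
    [0,0,0.4,0,0,0],
    [0.45,0.2,0,0,0,0],
    [0.37,0.16,0,0,0,0]
  ]
}}

```text
t: 18.2
eef_pos: [0.5834, -0.0991, 0.1149]
ee_rot: [-3.141, -0.0, -1.163]
force: [0.5, -0.2, -0.2]
width: 0.0875
```

```bash
python3 chk.py wrist side
```

```text
18.2 [ 0.5834 -0.0991  0.1149] [ 0.5 -0.2 -0.2] 0.0875
wrist left_digit4 0.94 deg past top -4 r 0.036
wrist mid_digit7 0.91 deg past top 0 r 0.035
wrist right_digit2 0.89 deg past top 30 r 0.032
side left_digit4 0.45 deg past top -1 r 0.033
side mid_digit7 0.62 deg past top 0 r 0.035
side right_digit2 0.56 deg past top 34 r 0.03
```

{"method": "drive_tool", "body": {
  "targets": [
    [0,0,-0.45,0,0,0],
    [0,0,-0.38,0,0,0],
    [-0.23,-0.1,0,0,0,0],
    [-0.2,-0.09,0.05,0,0,0],
    [-0.2,-0.09,0.03,0,0,0]
  ]
}}

```text
t: 19.23
eef_pos: [0.5568, -0.1112, 0.0854]
ee_rot: [-3.14, -0.001, -1.163]
force: [2.5, -0.1, -1.6]
width: 0.0876
```

{"method": "drive_tool", "body": {
  "targets": [
    [-0.2,-0.09,0,0,0,0],
    [0,0,0,0,0,0],
    [0,0,0.4,0,0,0],
    [0,0,0.4,0,0,0]
  ]
}}

```text
t: 19.73
eef_pos: [0.5491, -0.1147, 0.1179]
ee_rot: [-3.142, -0.0, -1.163]
force: [0.4, -0.1, 0.1]
width: 0.0875
```

```bash
python3 chk.py wrist
```

```text
19.73 [ 0.5491 -0.1147  0.1179] [ 0.4 -0.1  0.1] 0.0875
wrist left_digit4 0.7 deg past top -1 r 0.036
wrist mid_digit7 0.91 deg past top 3 r 0.034
wrist right_digit2 0.89 deg past top -2 r 0.034
```

Now the centring clamp on the right wheel (axle point 0.5974, −0.0931), then lift well clear.

{"method": "drive_tool", "body": {
  "targets": [
    [0.6,0.27,0,0,0,0],
    [0.61,0.27,0,0,0,0],
    [0,0,-0.4,0,0,0],
    [0,0,-0.45,0,0,0],
    [0,0,0,0,0,0]
  ],
  "claw": 0.65
}}

```text
t: 20.55
eef_pos: [0.595, -0.0933, 0.0803]
ee_rot: [3.137, 0.002, -1.163]
force: [-0.2, 0.6, 0.7]
width: 0.0576
```

{"method": "drive_tool", "body": {
  "targets": [
    [0,0,0,0,0,0],
    [0,0,0,0,0,0],
    [0,0,0,0,0,0],
    [0,0,0,0,0,0],
    [0,0,0,0,0,0]
  ],
  "claw": 0.27
}}

```text
t: 21.18
eef_pos: [0.5973, -0.0931, 0.083]
ee_rot: [-3.141, -0.0, -1.163]
force: [-1.5, -0.7, 3.2]
width: 0.0282
```

{"method": "drive_tool", "body": {
  "targets": [
    [0,0,0,0,0,0],
    [0,0,0,0,0,0],
    [0,0,0,0,0,0],
    [0,0,0.4,0,0,0],
    [0,0,0.4,0,0,0]
  ],
  "claw": 1
}}

```text
t: 21.8
eef_pos: [0.5975, -0.0931, 0.1159]
ee_rot: [-3.141, -0.0, -1.163]
force: [0.6, 0.3, 0.7]
width: 0.0722
```

{"method": "drive_tool", "body": {
  "targets": [
    [-0.1,0.25,0.8,0,0,0],
    [-0.1,0.25,0.8,0,0,0],
    [-0.1,0.25,0.8,0,0,0],
    [-0.1,0.25,0.6,0,0,0],
    [0,0,0,0,0,0]
  ]
}}

```text
t: 22.42
eef_pos: [0.5824, -0.0524, 0.2385]
ee_rot: [-3.136, -0.002, -1.162]
force: [-0.1, -0.3, -0.8]
width: 0.0879
```

```bash
python3 chk.py wrist side top
python3 - <<'E'
from h import *
im=cv2.imread('pics/last_wrist.png')[...,::-1]; c=arm.get_calibration('wrist')
y=np.radians(23.7);o=np.array([.579,-.051]);b=np.array([np.cos(y),np.sin(y)]);n=np.array([-b[1],b[0]])
v,u=np.mgrid[0:300,0:660]
P=np.dstack([o[0]+(150-v)/3000*b[0]+(330-u)/3000*n[0],o[1]+(150-v)/3000*b[1]+(330-u)/3000*n[1],0*u+.083])
mp=proj(P.reshape(-1,3),c).reshape(300,660,2).astype(np.float32)
rv=cv2.remap(np.ascontiguousarray(im),mp[...,0],mp[...,1],cv2.INTER_CUBIC)
s=cv2.imread('pics/last_side.png')[...,::-1][150:300,240:460]
save('fin',np.vstack([rv,cv2.resize(s,(660,290),interpolation=cv2.INTER_CUBIC)]))
for t in ['chuck','lens_blank','driver']:
    for cam in ['side','top']:
        cc=arm.get_calibration(cam)
        for r in arm.landmark_of(t,cam)[:1]: print(t,cam,round(r['score'],2),w(r['point'],cc).round(3))
E
```

```text
22.43 [ 0.5824 -0.0524  0.2385] [-0.1 -0.3 -0.8] 0.0879
wrist left_digit4 0.6 deg past top -5 r 0.03
wrist mid_digit7 0.63 deg past top 2 r 0.034
wrist right_digit2 0.88 deg past top -1 r 0.033
side left_digit4 0.83 deg past top -1 r 0.032
side mid_digit7 0.84 deg past top -1 r 0.034
side right_digit2 0.58 deg past top -4 r 0.032
top left_digit4 0.57 deg past top -3 r 0.035
top right_digit2 0.35 deg past top 0 r 0.032
chuck side 0.71 [ 0.598 -0.092  0.08 ]
chuck top 0.57 [ 0.502  0.056 -0.   ]
lens_blank side 0.96 [ 0.598 -0.181 -0.004]
lens_blank top 0.54 [ 0.603 -0.18   0.003]
driver top 0.35 [ 0.58  -0.05   0.084]
```

View pics/fin.png

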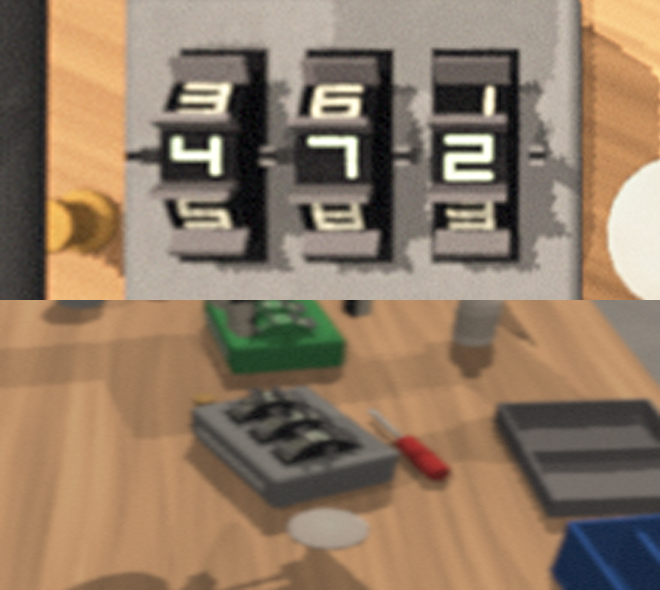

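The picture shows 4 7 2 at rows ~155, level with the fin marks (row ~155). Chuck, lens blank and driver are undisturbed and the hand is well clear, so I'm handing in.

```bash
python3 -c "
from station import arm
print(arm.job_done())"
```

```text
the job is handed in; nothing more can be done
None
```

The grey number block now shows 4 7 2, and I handed the job in at about 23 s of the 64 s. No verdict is reported back.

- **What I did:** I pulled each wheel's ribs toward the reader with one finger. I then squared each digit with a light, centred clamp on the two ribs beside it, and lifted the hand to about 0.24 m.
- **Digits:** In the last picture all three digits sit level with the fin marks. The networks' angle readings from the three cameras were within about 5° of the top, against a limit of about 10°. The top camera gave no reading for the 7.
- **Loose things:** The chuck reads within about 1 mm of its start in the top camera, and the lens blank within about 2 mm in the side camera. The last driver reading and one chuck reading landed on the block and were plainly false. The driver looks in place in the picture. I did not re-measure the pot and case, but the arm never went low near them.
- **What went wrong:** My first pull on the left wheel slipped off one digit short, and I corrected it with a second pull.

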